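# Pry open the stiff storage tin with the knife

### The arm

A 7-joint arm with a two-finger parallel gripper is mounted at the origin on the work surface; the furniture and walls round the work are solid. World frame = base frame: x ahead of the robot, y to its left, z up, the work surface at z = 0. Lengths are in m, angles in rad, forces in N, time in s.
With the tool pointing down it reaches from about 0.35 to 0.9 m from the base axis. Payload 7.2 kg.
Tool frame: the origin (TCP) lies between the finger pads; the fingertips stand 8 mm ahead of it and the grasp point (between the pads) lies 11 mm behind it; z points along the fingers, y is the line along which they close (so a half turn about z gives the same grasp; the last joint's range is limited). The gripper opens to 88 mm and grips with 3 to 60 N. Pads are 20 mm wide; open, the fingers measure 115 mm over their backs; the gripper's body (75 mm by 178 mm) begins 61 mm behind the grasp point.
Start: joints at [1.201, 0.411, -0.013, 1.596, 0.006, 1.134, -0.082], TCP at [0.186, -0.597, 0.231] pointing down, gripper open.
Joint ranges: [-2.95, 2.95], [-0.29, 1.99], [-1.47, 1.44], [0.14, 2.54], [-1.03, 4.17], [0.13, 1.85], [-2.86, 2.86]. Speed limits (rad/s): [2.39, 2.39, 3.01, 3.01, 3.14, 3.14, 3.14].

### API

Orientations are given as a unit quaternion [w, x, y, z].
In Python, from rig import sense, camera, camera_model, job_done, look_for, outline_of gives the robot as it stands.
- The arm moves only by the shell command python3 -m creep 'ROWS' [OPENING]. ROWS is a JSON object of lists of equal length, an entry for each row: "linear": the shift along the tool's x, y, z in mm, a list of three; "turn": the turn about the tool's z in rad. A call has exactly 8 rows; each row shifts and turns the commanded pose from where the row before left it, along the tool's axes as they then stand; what a row does not reach is not made up. A row lasts 1/12 s, in which the tool goes at most 41.7 mm and 7.16 degrees, less where a joint would pass 70% of its speed; a pose out of reach is approached as far as the arm can. A call is refused whole if a number of a shift passes 41.7 or a number of a turn 0.125, either way. A call with a gripper value outside its range is refused whole. OPENING is the closure, from 0 (fully open) to 1 (shut), set as the call begins (- or left out, the last holds). The fingers move at their own pace and stop on an object; the grip force is fixed at half the most. Time passes only in rows, so rows that do not move let the fingers close, or fill a call up. It gives the time, the measured TCP pose, the force, the opening and the grip force at its end, in the units of the state.
- sense(): the state, without advancing time (a new reading comes with each control period).
- camera(name): name is "side" or "top" or "wrist"; returns the picture (400x640x3 uint8, blue, green, red); there is no depth.
- camera_model(name): a dict with "fx", "fy", "cx", "cy" (pixels), "k1" (the pictures are not rectified: a ray, as slopes to the right and down, at radius r is drawn at 1 + k1 r^2 times it, then the intrinsics apply), "pose" (4x4, takes a point from camera to world coordinates); the wrist camera has in their place "tool_from_camera" (4x4, takes a point from camera to tool coordinates, whose origin is the TCP and whose axes are the flange's). Camera axes: x right, y down, z forward; pixel columns grow to the right and rows downward; lengths in m; the calibration is good to about 2 mm. A picture is of the moment at which its call begins: read the wrist's pose just before it. camera_model takes no time and is no camera call.
- job_done(): hands the job in; it is judged then, once.
Trained networks look in the newest picture that a camera, given by its name, has taken for a name from the list of things; names that differ only in an ending like _2 or _b are one class to them, and where a whole thing is asked for, a point or a joint stands for the part that bears it (a point fixed in the world has none). Each returns a list of dicts, best first, with "score" (0 to 1); they miss things now and then, are a little off and sometimes report something else, mostly with a low value. They report only what shows in the picture. A call takes as long as a camera call.
- look_for(camera, thing): "centre" ([x, y, z] in m, in the coordinates of the camera as it stood for that picture, good to about 4 mm: the middle of the surface that is visible of it).
- outline_of(camera, thing): "pixels" (400x640 bool, what is visible of it).
The state is a dict: "clock": time; "joint_positions": joint angles; "qd": joint speeds; "effort": joint torques, N m; "tcp_pos": TCP position; "orientation": TCP orientation; "force": force on the tool from outside, world axes, zero at the start; "wrist_torque": the same for the moment, N m; "gripper_width": opening from 0.0 (shut) to 1.0 (fully open); "grip_force": force on a finger pad.
Only numpy, scipy, OpenCV 4.12 (cv2) and the standard library are available. Lean on these libraries where they do the work, as an engineer would, in place of code of your own. Each camera call takes 0.05 s, during which the arm holds its last target. There are 200 camera calls.

### The job

The red storage tin has to be opened for refilling. First lift the small jar off its lid and stand it upright on the beech board; then push the knife's blade into the notch under the front of the lid, lever the lid up and, with the knife alone, swing it right up until it stands about upright or leans back. Then lay the knife flat on the board again; do not touch the lid with the gripper or the arm, and leave everything else standing where it is.

Things in the scene. Friction and masses are not known exactly. Their poses are not given: they have to be found in the camera images.
- board: beech board, 345 mm (its x) by 235 mm (its y), 14 mm thick, fixed on a wooden frame on top of a clear crate: its top face is 242 mm above the table (open air in front of and beside it) and carries the tin, the knife, a spice jar and a low can. Origin at the centre of its underside, 229 mm up; its x runs roughly to the robot's left, its y roughly towards the robot, z up
- tin: red metal storage tin, fixed on the board: 85 mm deep (its x), 110 mm wide (its y), 45 mm high, walls 4 mm, empty. Origin at the centre of its underside, z up, -x is its front, which faces roughly towards the robot; it stands at the board's front edge, on its left or right half. It is shut by a white hinged lid; in the middle of the front wall's top edge a prying notch is cut
- notch (a point): the centre of the prying notch on the outer face of the tin's front wall (tin frame: x = -42.5 mm, y = 0, z = 39.5 mm); axes as the tin's. The notch is 50 mm wide and 11 mm high (z = 34 to 45 mm in the tin frame), a slot through the wall under the lid into which only a thin blade goes
- lid_lip (a point): the middle of the lid's front lower edge, which stands 8 mm out beyond the front wall; it moves with the lid, 96 mm from the hinge line. The lid is white, 116 mm wide and 5 mm thick, its underside 45 mm and its top face 50 mm above the tin's underside when shut
- lid (a joint): angle of the tin's lid: 0 shut, 1.57 upright, 1.75 leaning back at its stop. The hinge runs along the tin's y at x = +45.5 mm, z = 45 mm in the tin frame. The hinge is stiff: about 2 N at the lip moves the lid and it stays wherever it is left
- knife: prying knife, 90 g, lying flat on the other half of the board: dark wooden handle 85 mm long, 16 mm wide, 20 mm high, and a flat steel blade 80 mm long, 18 mm wide, 3 mm thick. Origin under the handle's centre (10 mm below its axis), x points along the handle to the blade, z up. Handle: x = -42.5 to 42.5 mm; blade: x = 42.5 to 122.5 mm, mid plane at z = 10 mm
- knife_tip (a point): the middle of the end of the knife's blade (knife frame x = 122.5 mm, y = 0, z = 10 mm)
- jar: small clear jar with a yellow lid, 52 mm across, 70 mm high, about 0.15 kg, loose, at first standing on the tin's lid; origin at the centre of its underside
- spice_jar: slim spice jar with a yellow-brown cap, 45 mm across and 107 mm high, loose, standing on the board near the middle of its back edge; origin at the centre of its underside
- green_bottle: green squeeze bottle with white cap, 67x49 mm and 164 mm high, loose, on the table in front of the crate; origin at the centre of its underside
- mustard_jar: jar with black lid, 64 mm across and 110 mm high, loose, on the table in front of the crate; origin at the centre of its underside
- half_tin: low food can, 75 mm across and 58 mm high, loose, on the board right behind the tin; origin at the centre of its underside
- shaker: spice shaker with a white cap, 57 mm across and 103 mm high, loose, on the table in front of the crate; origin at the centre of its underside
- brown_bottle: slim brown glass bottle, 63 mm across and 226 mm high, loose, on the table at the left of the crate; origin at the centre of its underside
- mug: white mug, 83 mm across and 86 mm high with a ring handle, loose, on the table left of the things in front of the crate; origin at the centre of its underside

How it is judged:
On the way, in this order (a step that is already met when the one before it is completed fails the run):
1. the small jar stands on the board, released, with the lid still shut (x of jar in the frame of board between -0.165 and 0.165 m and y of jar in the frame of board between -0.11 and 0.11 m and z of jar in the frame of board between 0.008 and 0.02 m and angle between jar's own z axis and vertical below 0.12 rad and linear speed of jar below 0.03 m/s and contact force between the fingers and jar below 0.1 N and value of joint lid below 0.08 rad), for 0.2 s.
2. the knife's blade lies under the lid and has lifted it (value of joint lid between 0.12 and 1.2 rad and contact force between knife and lid above 0.2 N), for 0.1 s.
3. the lid stands open (value of joint lid above 1.3 rad), for 0.2 s.
At the end, for the whole second after the job is handed in: the lid stands open at least 1.3 rad; the small jar stands upright (within 0.12 rad) on the board, and the knife lies flat (within 0.15 rad) on the board with the middle of its handle over the board; both released and at rest (value of joint lid above 1.3 rad and x of jar in the frame of board between -0.165 and 0.165 m and y of jar in the frame of board between -0.11 and 0.11 m and z of jar in the frame of board between 0.008 and 0.02 m and angle between jar's own z axis and vertical below 0.12 rad and linear speed of each of jar, knife below 0.03 m/s and x of knife in the frame of board between -0.172 and 0.172 m and y of knife in the frame of board between -0.118 and 0.118 m and z of knife in the frame of board between 0.008 and 0.04 m and angle between knife's own x axis and vertical between 1.42 and 1.72 rad and contact force between knife and board above 0.2 N); the robot touches nothing.
It fails at once if the gripper or the arm touches the lid (contact force between any of the fingers, the arm and lid above 0.5 N).
It fails at once if the small jar is tipped over (angle between jar's own z axis and vertical above 0.7 rad).
It fails at once if another thing is shifted by more than 40 mm or tipped over (distance of any of spice_jar, green_bottle, mustard_jar, half_tin, shaker, brown_bottle, mug from where it was at the start of the episode above 0.04 m or angle between any of spice_jar, green_bottle, mustard_jar, half_tin, shaker, brown_bottle, mug's own z axis and vertical above 0.5 rad).
It also fails if it takes over 72 s, if anything falls off the work surface, if the arm or the gripper's body presses on something with over 40 N, if the wrist force passes 120 N, or if a joint passes its speed limit or range.

## Working session

There is one attempt and no reset: what is moved stays moved. The work goes in short steps, Python scripts to look and compute and a shell command to move; the robot and the scene stay as the last step left them, time stands still between calls to the robot, and variables do not carry over. Pictures are saved under pics/ and viewed, at most 12 in all, crops included, and the job is handed in when it is done.

```bash
mkdir -p pics; ls
cat > h.py <<'E'
import numpy as np, cv2
from scipy.spatial.transform import Rotation as R
from rig import *
def T(name, s=None):
    m=camera_model(name)
    if 'pose' in m: return m, np.array(m['pose'])
    s=s or sense(); P=np.eye(4); q=s['orientation']
    P[:3,:3]=R.from_quat([q[1],q[2],q[3],q[0]]).as_matrix(); P[:3,3]=s['tcp_pos']
    return m, P@np.array(m['tool_from_camera'])
def ray(m,P,px):
    px=np.atleast_2d(np.array(px,float)); d=np.c_[(px[:,0]-m['cx'])/m['fx'],(px[:,1]-m['cy'])/m['fy']]
    u=d.copy()
    for _ in range(20): u=d/(1+m['k1']*(u**2).sum(1,keepdims=True))
    v=np.c_[u,np.ones(len(u))]@P[:3,:3].T
    return P[:3,3], v
def at_z(m,P,px,z):
    o,v=ray(m,P,px); return o+v*((z-o[2])/v[:,2])[:,None]
def proj(m,P,X):
    c=(np.atleast_2d(X)-P[:3,3])@P[:3,:3]; u=c[:,:2]/c[:,2:]
    u=u*(1+m['k1']*(u**2).sum(1,keepdims=True)); return u*[m['fx'],m['fy']]+[m['cx'],m['cy']]
def tri(rs):
    A=np.zeros((3,3));b=np.zeros(3)
    for o,v in rs:
        v=v.ravel()/np.linalg.norm(v);M=np.eye(3)-np.outer(v,v);A+=M;b+=M@o
    return np.linalg.solve(A,b)
E
python3 - <<'E'
from h import *
np.set_printoptions(precision=4,suppress=True)
s=sense();print({k:np.round(v,3) for k,v in s.items()})
for n in('top','side','wrist'):
    m,P=T(n);im=camera(n);cv2.imwrite(f'pics/{n}0.png',im);print(n,{k:m[k] for k in('fx','fy','cx','cy','k1')},P)
    for t in ('board','tin','lid_lip','notch','knife','knife_tip','jar','spice_jar','half_tin','green_bottle','mustard_jar','shaker','brown_bottle','mug'):
        try:
            for r in look_for(n,t)[:2]: print(t,round(r['score'],2),(P@np.r_[r['centre'],1])[:3])
        except Exception as e: print(t,e)
E
```

```text
pics
{'clock': np.float64(0.0), 'joint_positions': array([ 1.201,  0.412, -0.013,  1.597,  0.006,  1.134, -0.082]), 'qd': array([ 0.001,  0.001, -0.001, -0.001,  0.001, -0.001,  0.002]), 'effort': array([ -0.   , -58.795,   0.642, -29.108,  -0.054,   0.018,   0.   ]), 'tcp_pos': array([ 0.186, -0.596,  0.23 ]), 'orientation': array([-0.001,  0.989,  0.15 , -0.   ]), 'force': array([-0.418,  0.442,  1.153]), 'wrist_torque': array([ 0.008, -0.003, -0.013]), 'grip_force': np.float64(0.0), 'gripper_width': np.float64(0.997)}
top {'fx': 436.8219351336421, 'fy': 436.8219351336421, 'cx': 321.82354049108363, 'cy': 204.5477024672277, 'k1': -0.021967816497335795} [[-0.     -0.976   0.2179  0.3274]
 [-1.      0.0001  0.0003  0.0959]
 [-0.0003 -0.2179 -0.976   1.0828]
 [ 0.      0.      0.      1.    ]]
board 0.93 [0.5925 0.032  0.2398]
board 0.55 [0.5295 0.153  0.2948]
tin 0.9 [0.533  0.1535 0.2952]
lid_lip 0.57 [0.5333 0.1497 0.2936]
lid_lip 0.31 [0.596  0.031  0.2418]
notch 0.65 [0.5363 0.1494 0.2881]
knife 0.93 [ 0.6201 -0.0355  0.2543]
knife_tip 0.67 [ 0.6209 -0.0385  0.2537]
knife_tip 0.54
[... 898 characters left out ...]
0.68 [0.5661 0.1754 0.2961]
jar 0.85 [0.5536 0.1836 0.3528]
jar 0.47 [ 0.3944 -0.0617  0.1015]
spice_jar 0.7 [0.6914 0.0957 0.3445]
spice_jar 0.59 [0.5589 0.1656 0.2919]
half_tin 0.74 [0.6686 0.1657 0.296 ]
mustard_jar 0.48 [0.3738 0.0516 0.1103]
mustard_jar 0.22 [0.5588 0.1668 0.2925]
shaker 0.63 [0.5691 0.1748 0.2934]
shaker 0.46 [ 0.3957 -0.062   0.1026]
mug 0.84 [0.3071 0.2407 0.0496]
mug 0.17 [0.3747 0.0494 0.1093]
wrist {'fx': 351.705600302654, 'fy': 351.705600302654, 'cx': 317.49232890986093, 'cy': 196.92741539477487, 'k1': -0.045945201023203576} [[ 0.2969 -0.9092 -0.2918  0.2652]
 [-0.9549 -0.2826 -0.091  -0.5706]
 [ 0.0003  0.3057 -0.9521  0.384 ]
 [ 0.      0.      0.      1.    ]]
```

View pics/top0.png

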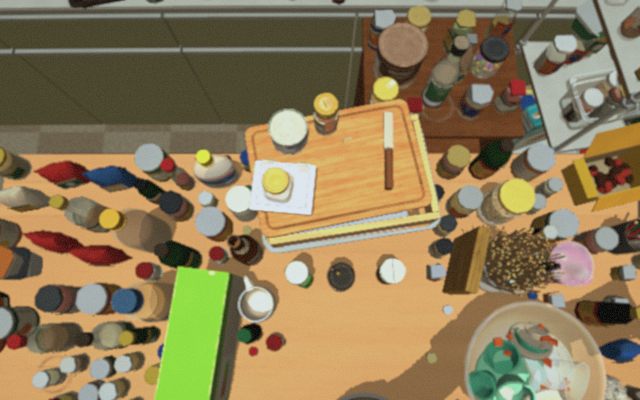

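Run:
```python
from h import *
np.set_printoptions(precision=4,suppress=True)
for n in('top','side'):
    m,P=T(n);camera(n)
    for t,z in (('board',.242),('lid_lip',.292),('tin',.292),('knife',.255),('jar',.362)):
        for o in outline_of(n,t)[:1]:
            k=o['pixels'].astype(np.uint8)
            c=max(cv2.findContours(k,0,1)[0],key=cv2.contourArea)[:,0]
            w=at_z(m,P,c,z)[:,:2].astype(np.float32)
            r=cv2.minAreaRect(w);print(n,t,round(o['score'],2),k.sum(),'cen',np.round(r[0],4),'size',np.round(r[1],4),'ang',round(r[2],2), 'px',c.min(0),c.max(0))
```

```text
top board 0.66 2310 cen [0.553  0.1745] size [0.1261 0.1092] ang 83.68 px [249 158] [315 215]
top lid_lip 0.78 2122 cen [0.5381 0.171 ] size [0.1171 0.0965] ang 84.72 px [249 160] [314 214]
top tin 0.83 2163 cen [0.5393 0.1702] size [0.1157 0.1007] ang 84.72 px [249 159] [315 214]
top knife 0.86 701 cen [ 0.6257 -0.0374] size [0.0184 0.1651] ang 88.15 px [384 111] [393 189]
top jar 0.92 980 cen [0.5233 0.1735] size [0.0582 0.0612] ang 73.8 px [261 167] [293 204]
side board 0.58 10252 cen [0.6014 0.0684] size [0.24  0.347] ang 11.56 px [200 151] [370 274]
side lid_lip 0.94 1556 cen [0.5424 0.171 ] size [0.1157 0.0972] ang 84.64 px [312 164] [380 221]
side tin 0.83 2106 cen [0.5495 0.1716] size [0.1206 0.1155] ang 84.73 px [311 163] [380 229]
side knife 0.7 664 cen [ 0.6295 -0.0349] size [0.0231 0.1692] ang 89.16 px [218 168] [262 232]
side jar 0.96 963 cen [0.5523 0.1831] size [0.0635 0.0782] ang 76.36 px [336 162] [367 202]
```

View pics/side0.png

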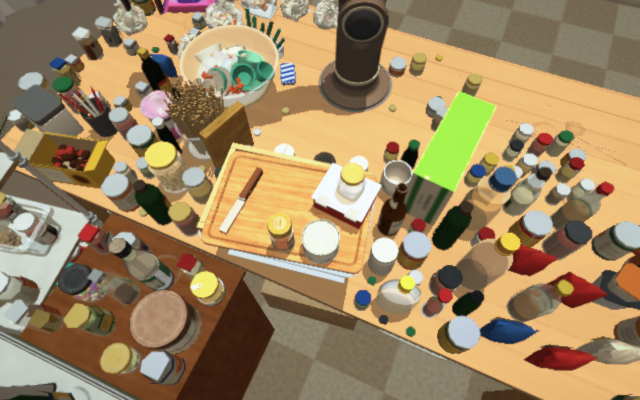

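The top view shows the tin with its lid around (282,187), the jar on it at (277,184), and the knife at (388,150) with its blade pointing away. The side view agrees. There is free board between the tin and the knife for the jar, so I'm starting to move.

```bash
python3 -m creep '{"linear":[[0,0,-30],[0,0,-30],[0,0,-30],[0,0,-30],[10,-25,-30],[15,-30,-20],[15,-35,0],[15,-38,0]],"turn":[0.1,0.1,0.1,0,0,0,0,0]}' 0
python3 -m creep '{"linear":[[15,-38,0],[15,-38,0],[15,-38,0],[15,-38,0],[15,-38,0],[15,-38,0],[15,-38,0],[15,-38,0]],"turn":[0,0,0,0,0,0,0,0]}'
```

```text
clock: 3.52
tcp_pos: [0.241, -0.4681, 0.4019]
orientation: [0.001, 1.0, 0.0, 0.001]
force: [1.0, 0.7, 0.4]
gripper_width: 1.0
grip_force: 0.0
clock: 4.18
tcp_pos: [0.3601, -0.1624, 0.401]
orientation: [0.0, 1.0, 0.001, 0.0]
force: [1.0, -0.5, 0.1]
gripper_width: 0.997
grip_force: 0.0
```

```bash
python3 -m creep '{"linear":[[12,-38,-8],[12,-38,-8],[12,-38,-8],[12,-38,-8],[12,-38,-8],[12,-38,-8],[12,-38,-8],[12,-38,-8]],"turn":[0,0,0,0,0,0,0,0]}'
cat > m.py <<'E'
from h import *
import sys
np.set_printoptions(precision=4,suppress=True)
def measure(things,n='wrist',fn=None):
    s=sense();im=camera(n);m,P=T(n,s)
    if fn: cv2.imwrite('pics/'+fn,im)
    print('tcp',np.array(s['tcp_pos']))
    for t,z in things:
        for r in look_for(n,t)[:1]: print(t,'look',round(r['score'],2),(P@np.r_[r['centre'],1])[:3])
        for o in outline_of(n,t)[:1]:
            k=o['pixels'].astype(np.uint8)
            c=max(cv2.findContours(k,0,1)[0],key=cv2.contourArea)[:,0]
            w=at_z(m,P,c,z)[:,:2].astype(np.float32);r=cv2.minAreaRect(w)
            print(t,round(o['score'],2),'cen',np.round(r[0],4),'size',np.round(r[1],4),'ang',round(r[2],2),'px',c.min(0),c.max(0))
    return im,m,P
E
python3 -c "
from m import *
measure([('lid_lip',.292),('jar',.362),('board',.242),('knife',.255)],'wrist','w1.png')"
```

```text
clock: 4.85
tcp_pos: [0.4555, 0.1416, 0.4655]
orientation: [0.0, 1.0, 0.001, 0.001]
force: [1.1, 0.2, -0.3]
gripper_width: 0.997
grip_force: 0.0
tcp [0.4555 0.1416 0.4655]
lid_lip look 0.86 [0.5505 0.1587 0.2917]
lid_lip 0.74 cen [0.5385 0.1713] size [0.1164 0.0974] ang 85.33 px [220  22] [355 144]
jar look 0.76 [0.5307 0.1717 0.3603]
jar 0.94 cen [0.5327 0.1761] size [0.051  0.0477] ang 84.34 px [234  57] [307 128]
board look 0.68 [0.5628 0.0387 0.2411]
board 0.97 cen [0.5652 0.0628] size [0.1731 0.3454] ang 10.59 px [209   0] [565 167]
knife look 0.61 [ 0.5785 -0.0277  0.26  ]
knife 0.74 cen [ 0.581  -0.0326] size [0.0228 0.0747] ang 88.53 px [482   0] [515  81]
```

View pics/w1.png

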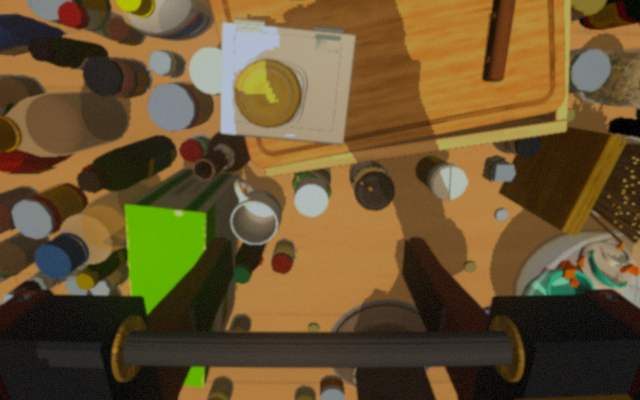

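The wrist view shows the white lid at (222–355, 22–144), the jar on it at (268,92), and the knife handle at (498,40), all matching the estimates. Next I go down on the jar.

```bash
python3 -m creep '{"linear":[[20,-9,-0],[20,-9,0],[20,-9,10],[17,-8,20],[0,0,30],[0,0,30],[0,0,30],[0,0,20]],"turn":[0,0,0,0,0,0,0,0]}' 0
python3 -m creep '{"linear":[[0,0,0],[0,0,0],[0,0,0],[0,0,0],[0,0,0],[0,0,0],[0,0,0],[0,0,0]],"turn":[0,0,0,0,0,0,0,0]}' 1
```

```text
clock: 5.97
tcp_pos: [0.5317, 0.1731, 0.3218]
orientation: [0.001, 1.0, 0.0, -0.001]
force: [-0.3, -0.4, -0.1]
gripper_width: 1.005
grip_force: 0.0
clock: 6.63
tcp_pos: [0.5328, 0.1754, 0.326]
orientation: [-0.0, 1.0, 0.001, 0.001]
force: [-0.8, 1.5, 6.0]
gripper_width: 0.601
grip_force: 29.0
```

```bash
python3 -m creep '{"linear":[[0,0,-15],[0,0,-20],[0,5,-5],[0,33,0],[0,33,0],[0,33,0],[0,33,0],[0,0,10]],"turn":[0,0,0,0,0,0,0,0]}'
python3 -m creep '{"linear":[[0,0,20],[0,0,20],[0,0,15],[0,0,10],[0,0,5],[0,0,4],[0,0,2],[0,0,0]],"turn":[0,0,0,0,0,0,0,0]}'
```

```text
clock: 7.3
tcp_pos: [0.5336, 0.0296, 0.355]
orientation: [0.002, 1.0, -0.004, 0.001]
force: [0.6, -0.6, -1.9]
gripper_width: 0.6
grip_force: 28.9
clock: 7.97
tcp_pos: [0.5328, 0.0379, 0.2788]
orientation: [-0.0, 1.0, 0.001, 0.0]
force: [-0.2, -0.7, -0.6]
gripper_width: 0.6
grip_force: 28.9
```

```bash
python3 -m creep '{"linear":[[0,0,1],[0,0,1],[0,0,1],[0,0,0],[0,0,0],[0,0,0],[0,0,0],[0,0,0]],"turn":[0,0,0,0,0,0,0,0]}'
```

```text
clock: 8.63
tcp_pos: [0.5326, 0.0379, 0.2757]
orientation: [0.0, 1.0, 0.001, 0.0]
force: [-0.5, -0.3, -2.1]
gripper_width: 0.603
grip_force: 28.9
```

```bash
python3 -m creep '{"linear":[[0,0,1],[0,0,0],[0,0,1],[0,0,0],[0,0,0],[0,0,0],[0,0,0],[0,0,0]],"turn":[0,0,0,0,0,0,0,0]}'
```

```text
clock: 9.3
tcp_pos: [0.5327, 0.0379, 0.2755]
orientation: [0.0, 1.0, 0.001, 0.001]
force: [-6.4, -1.3, 13.4]
gripper_width: 0.6
grip_force: 29.2
```

```bash
python3 -m creep '{"linear":[[0,0,0],[0,0,0],[0,0,0],[0,0,-5],[0,0,-20],[0,0,-30],[0,0,-35],[0,0,-35]],"turn":[0,0,0,0,0,0,0,0]}' 0
python3 -m creep '{"linear":[[0,25,0],[0,25,0],[0,22,0],[0,0,0],[0,0,0],[0,0,0],[0,0,0],[0,0,0]],"turn":[0,0,0,0,0,0,0,0]}'
python3 -c "
from m import *
measure([('knife',.257),('knife_tip',.255),('jar',.312),('lid_lip',.292)],'wrist','w2.png')
for n in('top','side'):
  print(n);measure([('knife',.257),('jar',.312)],n)"
```

```text
clock: 9.97
tcp_pos: [0.5322, 0.0379, 0.4]
orientation: [-0.0, 1.0, 0.001, -0.0]
force: [-0.1, 0.5, 0.1]
gripper_width: 0.999
grip_force: 0.0
clock: 10.63
tcp_pos: [0.5327, -0.0329, 0.3987]
orientation: [-0.0, 1.0, 0.002, 0.0]
force: [0.0, 0.3, 0.7]
gripper_width: 1.0
grip_force: 0.0
tcp [ 0.5327 -0.0329  0.3987]
knife look 0.85 [ 0.6186 -0.0354  0.2613]
knife 0.91 cen [ 0.6113 -0.0356] size [0.0181 0.1334] ang 88.82 px [310   0] [336 171]
knife_tip look 0.61 [ 0.6191 -0.0365  0.2595]
knife_tip 0.66 cen [ 0.6113 -0.0354] size [0.0177 0.1343] ang 88.84 px [310   0] [336 171]
jar look 0.83 [0.5397 0.0285 0.3071]
jar 0.89 cen [0.5408 0.0322] size [0.0519 0.064 ] ang 72.95 px [190 152] [268 233]
lid_lip look 0.77 [0.5427 0.166  0.2942]
lid_lip 0.88 cen [0.5392 0.1701] size [0.1178 0.0974] ang 84.17 px [  0 124] [137 249]
top
tcp [ 0.5327 -0.0341  0.3986]
knife look 0.6 [ 0.6615 -0.0383  0.251 ]
knife 0.72 cen [ 0.682  -0.0368] size [0.0143 0.0457] ang 88.15 px [384 112] [391 133]
jar look 0.6 [0.5205 0.0396 0.3102]
jar 0.68 cen [0.5231 0.0396] size [0.0475 0.0575] ang 77.8 px [340 176] [366 207]
side
tcp [ 0.5327 -0.0341  0.3986]
knife look 0.9 [ 0.6294 -0.0308  0.2546]
knife 0.9 cen [ 0.629  -0.0343] size [0.0215 0.166 ] ang 88.04 px [219 168] [262 232]
jar look 0.71 [0.5522 0.045  0.2954]
jar 0.68 cen [0.5522 0.0497] size [0.0826 0.0564] ang 24.49 px [277 154] [304 188]
```

View pics/w2.png

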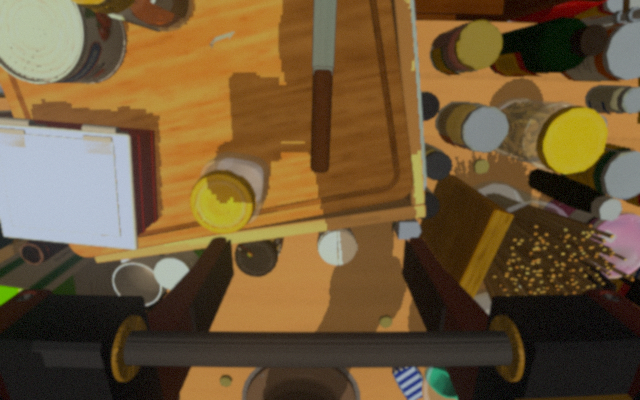

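The jar stands upright on the board at (225,200). The knife's handle runs from about (320,171) to (323,71), with the blade above it. I'll turn those pixels into positions.

Run:
```python
from h import *
np.set_printoptions(precision=4,suppress=True)
im=cv2.imread('pics/w2.png');m,P=T('wrist')
hs=im[:,:,2].astype(int)
print(im[60:80:2,323].tolist());print(im[164:178:2,320].tolist()); print(im[120,305:340:2].tolist())
print(at_z(m,P,[[320.5,171],[323,71],[322,40],[328,5]],.262)); print(at_z(m,P,[[324.5,10],[324,60]],.2535))
# triangulate handle rear end height using side picture mask end
```

```text
[[102, 119, 116], [101, 119, 116], [97, 117, 113], [89, 104, 106], [86, 101, 102], [41, 57, 75], [10, 38, 72], [14, 35, 69], [22, 43, 73], [23, 40, 73]]
[[13, 37, 73], [18, 42, 73], [19, 42, 73], [18, 42, 69], [21, 52, 90], [30, 76, 119], [31, 78, 124]]
[[31, 81, 126], [29, 79, 124], [37, 80, 126], [22, 57, 91], [12, 35, 61], [3, 32, 62], [11, 37, 68], [16, 40, 74], [16, 38, 73], [11, 41, 73], [13, 37, 72], [8, 37, 65], [19, 37, 66], [31, 68, 110], [29, 76, 121], [22, 73, 118], [29, 75, 121], [28, 75, 121]]
[[ 0.546  -0.0357  0.262 ]
 [ 0.6262 -0.0373  0.262 ]
 [ 0.6488 -0.0364  0.262 ]
 [ 0.6733 -0.0408  0.262 ]]
[[ 0.6714 -0.0384  0.2535]
 [ 0.6349 -0.0382  0.2535]]
```

```bash
python3 -m creep '{"linear":[[25,1,10],[25,1,20],[26,1,20],[0,0,30],[0,0,30],[0,0,20],[0,0,10],[0,0,4]],"turn":[0.02,0,0,0,0,0,0,0]}' 0
python3 -m creep '{"linear":[[0,0,0],[0,0,0],[0,0,0],[0,0,0],[0,0,0],[0,0,0],[0,0,0],[0,0,0]],"turn":[0,0,0,0,0,0,0,0]}' 1
python3 -c "
from rig import sense;s=sense();print(s['tcp_pos'],s['wrist_torque'])"
```

```text
clock: 12.25
tcp_pos: [0.608, -0.0382, 0.2529]
orientation: [-0.0, 1.0, -0.009, -0.001]
force: [-0.1, -0.4, 0.3]
gripper_width: 1.002
grip_force: 0.0
clock: 12.92
tcp_pos: [0.6087, -0.038, 0.2548]
orientation: [0.0, 1.0, -0.009, 0.0]
force: [-0.2, -0.0, 1.7]
gripper_width: 0.431
grip_force: 0.0
[ 0.60874239 -0.03804555  0.25483607] [-0.01837874 -0.00023348 -0.00774061]
```

```bash
python3 -m creep '{"linear":[[0,0,0],[0,0,0],[0,0,0],[0,0,0],[0,0,0],[0,0,0],[0,0,0],[0,0,0]],"turn":[0,0,0,0,0,0,0,0]}'
python3 -m creep '{"linear":[[0,0,-5],[0,0,-10],[0,0,-20],[0,0,-25],[0,0,-25],[0,0,-25],[0,0,-20],[0,0,0]],"turn":[0,0,0,0,0,0,0,0]}'
python3 -c "
from m import *
measure([('knife',.39)],'wrist','w3.png')
print(sense()['wrist_torque'])"
```

```text
clock: 13.58
tcp_pos: [0.6087, -0.0379, 0.2546]
orientation: [-0.0, 1.0, -0.009, -0.0]
force: [0.7, -0.4, -0.8]
gripper_width: 0.181
grip_force: 30.0
clock: 14.25
tcp_pos: [0.61, -0.0375, 0.3902]
orientation: [0.0, 1.0, -0.009, 0.004]
force: [-0.8, -0.2, -1.3]
gripper_width: 0.177
grip_force: 30.0
tcp [ 0.61   -0.0375  0.3902]
knife look 0.55 [ 0.6474 -0.0369  0.3879]
knife 0.78 cen [ 0.6398 -0.0369] size [0.018  0.1405] ang 88.42 px [297  42] [340 332]
[ 0.0269  0.0616 -0.0145]
```

View pics/w3.png

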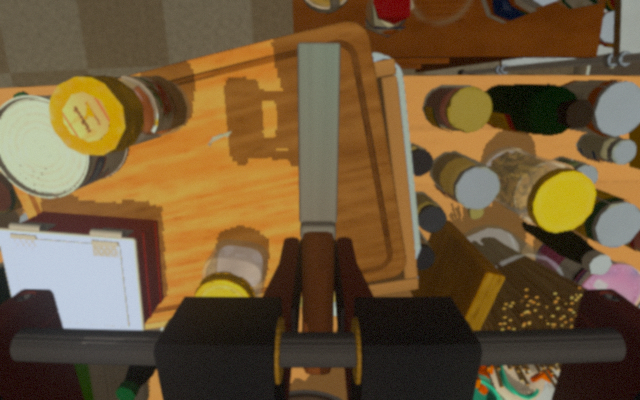

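The knife is held straight. The blade runs from (318,225) to its tip at (319,43). I'll work out where the tip lies relative to the TCP and how much the blade is pitched.

Run:
```python
from h import *
np.set_printoptions(precision=4,suppress=True)
im=cv2.imread('pics/w3.png');s=sense();m,P=T('wrist',s);t=np.array(s['tcp_pos'])
g=cv2.GaussianBlur(im,(3,3),0).astype(int)
for r in (50,60,80,100,120,140,160,180,200,215):
    row=g[r,:,2]-g[r,:,0]   # r-b : wood high, steel low
    k=np.where(row[280:360]<25)[0]+280
    w=at_z(m,P,[[k.min()-.5,r],[k.max()+.5,r]],t[2]-.0026)
    print(r,k.min(),k.max(),'width mm',(w[0]-w[1])[1]*1e3,'mid',w.mean(0)-t)
print([ (r,g[r,319].tolist()) for r in range(36,50,2)]); print([ (r,g[r,319].tolist()) for r in range(216,240,3)])
print(at_z(m,P,[[319,42.5],[318,226]],t[2]-.0026)-t)
# lid lip from earlier estimates
```

```text
50 298 338 width mm 16.950837965453687 mid [ 0.097  -0.001  -0.0026]
60 299 338 width mm 16.65641297567238 mid [ 0.0931 -0.0011 -0.0026]
80 299 338 width mm 16.90346693113077 mid [ 0.0851 -0.001  -0.0026]
100 300 337 width mm 16.304595249411143 mid [ 0.0769 -0.0009 -0.0026]
120 300 336 width mm 16.127564378998454 mid [ 0.0684 -0.0005 -0.0026]
140 301 336 width mm 15.949571706323363 mid [ 0.0597 -0.0005 -0.0026]
160 301 335 width mm 15.770131525061494 mid [ 0.0507 -0.0002 -0.0026]
180 310 334 width mm 11.462509058768472 mid [ 0.0413 -0.0018 -0.0026]
200 332 332 width mm 0.46694784751075136 mid [ 0.0316 -0.0063 -0.0026]Traceback (most recent call last):
  File "<stdin>", line 8, in <module>
    return umr_minimum(a, axis, None, out, keepdims, initial, where)
ValueError: zero-size array to reduction operation minimum which has no identity
```

Run:
```python
from h import *
np.set_printoptions(precision=4,suppress=True)
im=cv2.imread('pics/w3.png');s=sense();m,P=T('wrist',s);t=np.array(s['tcp_pos'])
g=cv2.GaussianBlur(im,(3,3),0).astype(int)
for r in (50,70,100,130,160,180,200,212):
    row=(g[r,:,2]-g[r,:,0]).astype(float); d=np.abs(np.diff(row));l=285+np.argmax(d[285:312]);rr=325+np.argmax(d[325:350])
    w=at_z(m,P,[[l+.5,r],[rr+.5,r]],t[2]-.0026);print(r,l,rr,'w',(w[0]-w[1])[1]*1e3,(w.mean(0)-t)[:2])
for r in range(36,50,2): print(r,g[r,319].tolist(),end=' ')
si=camera('side');ms,Ps=T('side');o=outline_of('side','knife')
c=np.r_[proj(ms,Ps,[t+[.1,-.001,-.0026],t+[.02,0,-.0026],t+[-.065,0,-.0026]])];print('\nexpected side px tip,root,rear',c)
if o:
    k=o[0]['pixels'];ys,xs=np.nonzero(k);print(o[0]['score'],xs.min(),xs.max(),ys.min(),ys.max(),'lowest',xs[ys==ys.max()])
x0,y0=np.int32(c[0]);cr=si[y0-70:y0+50,x0-50:x0+110];cv2.imwrite('pics/s3.png',cv2.resize(cr,None,fx=5,fy=5,interpolation=2));print('crop origin',x0-50,y0-70)
```

```text
50 296 339 w 17.77796286394539 [ 0.097 -0.001]
70 296 339 w 18.037127244673847 [ 0.0891 -0.0009]
100 297 339 w 18.021369369770618 [ 0.0769 -0.0009]
130 297 338 w 18.016620013833933 [ 0.0641 -0.0004]
160 297 337 w 18.02356754673081 [0.0507 0.0001]
180 298 337 w 17.882252422496116 [0.0414 0.    ]
200 298 337 w 18.208127149871153 [0.0317 0.0002]
212 298 336 w 17.939802038299913 [0.0257 0.0005]
36 [37, 91, 141] 38 [36, 89, 138] 40 [37, 84, 131] 42 [64, 93, 116] 44 [98, 116, 116] 46 [108, 126, 120] 48 [108, 127, 119] 
expected side px tip,root,rear [[206.0949 202.4755]
 [228.3893 167.7584]
 [249.5324 133.7906]]
0.84 202 250 132 204 lowest [207 208 209]
crop origin 156 132
```

View pics/s3.png

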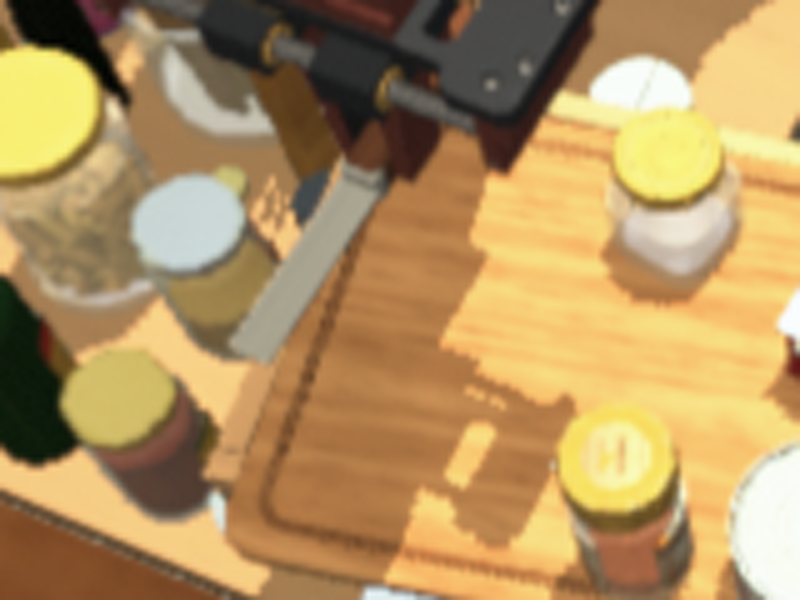

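The blade tip sits at about (252,348) in the crop, or side pixel (206.4,201.6), against (206.1,202.5) expected, so the knife is level. Next I check the green box's height and compute the approach.

Run:
```python
from h import *
np.set_printoptions(precision=4,suppress=True)
a=cv2.imread('pics/top0.png');b=cv2.imread('pics/side0.png')
def q(im):
    h=cv2.cvtColor(im,cv2.COLOR_BGR2HSV);k=cv2.inRange(h,(40,150,180),(70,255,255))
    c=max(cv2.findContours(k,0,1)[0],key=cv2.contourArea);return cv2.approxPolyDP(c,6,True)[:,0]
A,B=q(a),q(b);print(A.tolist(),B.tolist())
mt,Pt=T('top');ms,Ps=T('side')
at=A[np.argsort(A[:,1])][:2];at=at[np.argsort(at[:,0])]      # far(+x) corners, left=+y first
bs=B[np.argsort(-B[:,1])][:2];bs=bs[np.argsort(-bs[:,0])]
for u,v in zip(at,bs): print(u,v,tri([ray(mt,Pt,u) ,ray(ms,Ps,v)]) if False else tri([(ray(mt,Pt,u)[0],ray(mt,Pt,u)[1]),(ray(ms,Ps,v)[0],ray(ms,Ps,v)[1])]))
yaw=np.deg2rad(-5.3);d=np.array([np.cos(yaw),np.sin(yaw)]);lip=np.array([.539,.171])-.048*d
print('lip',lip,'wall',lip+.008*d,'pre tcp',lip-.125*d)
```

```text
[[178, 267], [155, 399], [208, 399], [228, 273]] [[461, 92], [414, 172], [451, 190], [494, 107]]
[178 267] [451 190] [0.3962 0.3818 0.2034]
[228 273] [414 172] [0.3836 0.2852 0.2011]
lip [0.4912 0.1754] wall [0.4992 0.1747] pre tcp [0.3667 0.187 ]
```

```bash
python3 -m creep '{"linear":[[-28,-25,0],[-28,-25,0],[-28,-25,0],[-28,-25,0],[-28,-25,0],[-28,-25,0],[-28,-25,0],[-28,-25,0]],"turn":[0.01,0.01,0.01,0.01,0.01,0.01,0.01,0.005]}'
python3 - <<'E'
from h import *
s=sense();q=s['orientation'];print('yaw',2*np.degrees(np.arctan2(q[2],q[1])),s['tcp_pos'])
E
```

```text
clock: 15.17
tcp_pos: [0.3938, 0.1742, 0.3837]
orientation: [0.0, 0.999, -0.047, -0.001]
force: [0.8, 0.6, 0.3]
gripper_width: 0.177
grip_force: 30.0
yaw -5.4001510180412815 [0.39381209 0.17420252 0.38370537]
```

```bash
python3 -m creep '{"linear":[[-10,-4,0],[-10,-4,0],[-5,-2,10],[0,0,20],[0,0,20],[0,0,10],[0,0,0],[0,0,0]],"turn":[0,0,0,0,0,0,0,0]}'
python3 - <<'E'
from m import *
im,m,P=measure([('lid_lip',.292),('jar',.312)],'wrist','w4.png')
s=sense();q=s['orientation'];y=2*np.arctan2(q[2],q[1]);t=np.array(s['tcp_pos']);print('yaw',np.degrees(y))
d=np.array([np.cos(y),np.sin(y)]);print('tip',t[:2]+.1*d)
E
```

```text
clock: 15.83
tcp_pos: [0.372, 0.1852, 0.3242]
orientation: [-0.0, 0.999, -0.047, -0.001]
force: [1.0, -0.4, -1.1]
gripper_width: 0.178
grip_force: 30.0
tcp [0.372  0.1852 0.3242]
lid_lip look 0.85 [0.4924 0.1804 0.2915]
lid_lip 0.93 cen [0.4917 0.1758] size [0.1144 0.0046] ang 84.57 px [196   0] [435  10]
jar look 0.27 [0.4122 0.1837 0.3221]
yaw -5.353296699174937
tip [0.4718 0.1766]
```

View pics/w4.png

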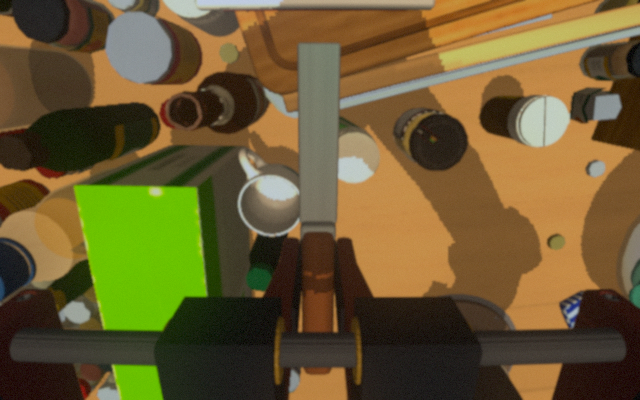

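The lid's front edge shows at row ~9, columns 196–435. The knife tip at (319,43) is 18 mm short of it and centred. I lower to notch height and push in.

```bash
python3 -m creep '{"linear":[[0,0,15],[0,0,15],[0,0,10],[0,0,1],[0,0,0],[0,0,0],[0,0,0],[0,0,0]],"turn":[0,0,0,0,0,0,0,0]}'
python3 -m creep '{"linear":[[5,0,0],[5,0,0],[5,0,0],[5,0,0],[3,0,0],[2,0,0],[0,0,0],[0,0,0]],"turn":[0,0,0,0,0,0,0,0]}'
```

```text
clock: 16.75
tcp_pos: [0.3721, 0.1861, 0.2843]
orientation: [-0.0, 0.999, -0.047, 0.001]
force: [-0.2, -0.4, -0.8]
gripper_width: 0.178
grip_force: 30.0
clock: 17.42
tcp_pos: [0.3966, 0.1836, 0.2835]
orientation: [-0.0, 0.999, -0.047, -0.0]
force: [0.0, 0.1, -1.3]
gripper_width: 0.181
grip_force: 30.0
```

```bash
python3 -m creep '{"linear":[[3,0,0],[3,0,0],[2,0,0],[2,0,0],[0,0,0],[0,0,0],[0,0,0],[0,0,0]],"turn":[0,0,0,0,0,0,0,0]}'
python3 - <<'E'
from m import *
s=sense();print(s['force'],s['wrist_torque'])
im,m,P=measure([('lid_lip',.292),('knife',.282)],'side')
t=np.array(s['tcp_pos']);c=np.int32(proj(m,P,t+[.09,-.01,0])[0]);print(c)
cv2.imwrite('pics/s5.png',cv2.resize(im[c[1]-50:c[1]+40,c[0]-60:c[0]+60],None,fx=6,fy=6,interpolation=2))
E
```

```text
clock: 18.08
tcp_pos: [0.4065, 0.1826, 0.2836]
orientation: [0.0, 0.999, -0.047, -0.0]
force: [-0.1, -0.4, -1.1]
gripper_width: 0.179
grip_force: 30.0
[-0.0531 -0.4244 -1.0855] [ 0.0072 -0.0173  0.0188]
tcp [0.4065 0.1826 0.2836]
lid_lip look 0.92 [0.5447 0.1731 0.2895]
lid_lip 0.97 cen [0.5425 0.1715] size [0.1161 0.0964] ang 84.0 px [312 166] [379 220]
knife look 0.62 [0.4433 0.1839 0.2837]
knife 0.85 cen [0.4378 0.1801] size [0.0173 0.0988] ang 85.23 px [355 139] [375 174]
[354 176]
```

View pics/s5.png

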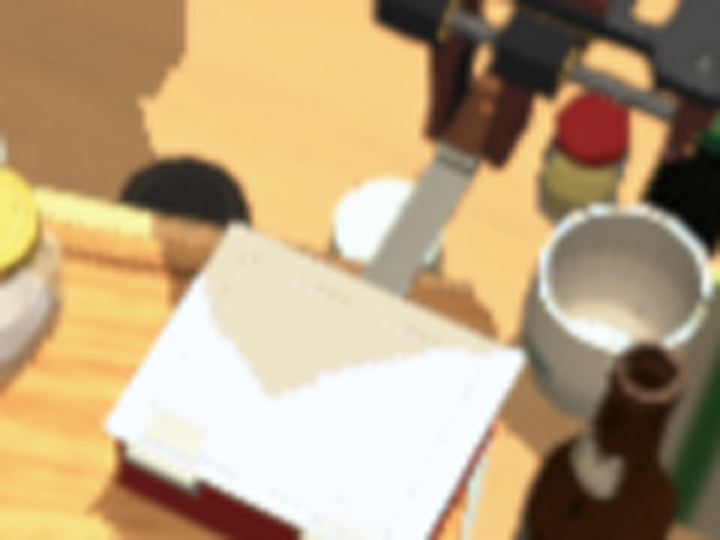

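The blade runs in under the middle of the lid's front edge at crop (390,285), with no contact force. I begin levering.

```bash
python3 -m creep '{"linear":[[0,0,-4],[0,0,-4],[0,0,-4],[0,0,-4],[1,0,-4],[1,0,-4],[1,0,-4],[0,0,0]],"turn":[0,0,0,0,0,0,0,0]}'
python3 - <<'E'
from m import *
s=sense();print(s['force'],s['wrist_torque'])
im,m,P=measure([('lid_lip',.31)],'side')
t=np.array(s['tcp_pos']);c=np.int32(proj(m,P,t+[.09,-.01,0])[0]);print(c)
cv2.imwrite('pics/s6.png',cv2.resize(im[c[1]-50:c[1]+50,c[0]-60:c[0]+60],None,fx=6,fy=6,interpolation=2))
E
```

```text
clock: 19.0
tcp_pos: [0.4099, 0.1824, 0.3124]
orientation: [-0.0, 0.999, -0.047, 0.0]
force: [-0.9, 0.7, -2.7]
gripper_width: 0.176
grip_force: 30.0
[-0.9173  0.7168 -2.717 ] [-0.0122  0.2761 -0.0625]
tcp [0.4099 0.1824 0.3124]
lid_lip look 0.69 [0.5454 0.1698 0.307 ]
lid_lip 0.94 cen [0.5459 0.1709] size [0.1154 0.1064] ang 86.11 px [311 159] [380 221]
[354 170]
```

View pics/s6.png

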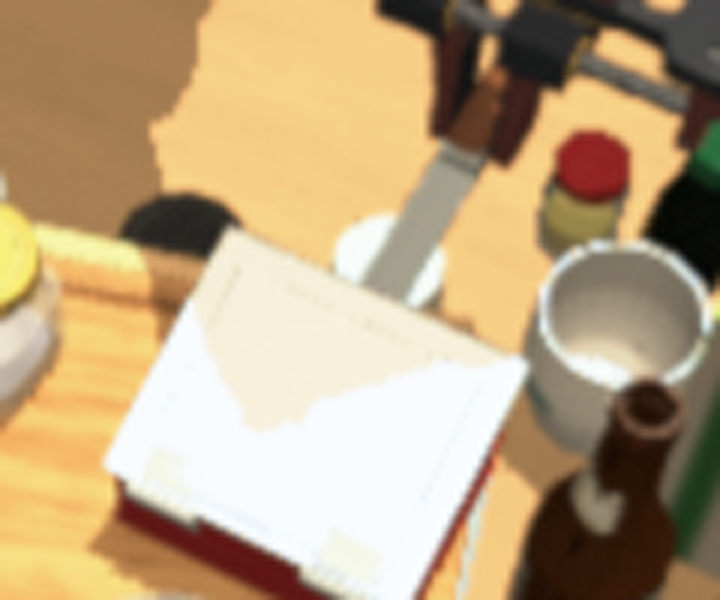

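The front of the lid has lifted off the tin, at crop (230,230)–(525,365), with the blade under it. I continue along the arc.

```bash
python3 -m creep '{"linear":[[2,0,-4.5],[2,0,-4.5],[3,0,-4.5],[3,0,-4.5],[3,0,-4.5],[3,0,-4],[3.5,0,-3.5],[3.5,0,-3.5]],"turn":[0,0,0,0,0,0,0,0]}'
python3 - <<'E'
from m import *
s=sense();print(s['force'],s['wrist_torque'])
im,m,P=measure([('lid_lip',.35),('knife',.33)],'side','s7.png')
yaw=np.deg2rad(-5.35);d=np.array([np.cos(yaw),np.sin(yaw),0]);n=np.array([-d[1],d[0],0]);lip=np.array([.4895,.176,.287]);h=lip+.096*d
o=outline_of('side','lid_lip')[0]['pixels']
best=[]
for th in np.arange(0,1.7,.02):
    u=-np.cos(th)*d+np.sin(th)*np.array([0,0,1]);w=np.sin(th)*d+np.cos(th)*np.array([0,0,1])
    pts=[h+a*n*.058+b*.096*u+c*.005*w for a in(-1,1) for b in (0,1) for c in (0,1)]
    k=np.zeros(o.shape,np.uint8);cv2.fillConvexPoly(k,cv2.convexHull(np.int32(np.round(proj(m,P,pts)))),1)
    best.append(((k&o).sum()/(k|o).sum(),th))
print(sorted(best)[-3:])
E
```

```text
clock: 19.82
tcp_pos: [0.4329, 0.1802, 0.3455]
orientation: [-0.0, 0.999, -0.047, 0.0]
force: [-2.6, 0.3, -1.3]
gripper_width: 0.18
grip_force: 30.0
[-2.6214  0.2617 -1.325 ] [0.13   0.5872 0.0323]
tcp [0.4329 0.1802 0.3455]
lid_lip look 0.77 [0.5552 0.1688 0.3258]
lid_lip 0.81 cen [0.5683 0.1715] size [0.1202 0.1017] ang 86.95 px [311 158] [377 222]
knife look 0.87 [0.469  0.181  0.3442]
knife 0.91 cen [0.4538 0.1755] size [0.0191 0.1072] ang 85.72 px [351 130] [374 170]
[(np.float64(0.9488888888888889), np.float64(0.92)), (np.float64(0.9507094846900672), np.float64(0.96)), (np.float64(0.95822454308094), np.float64(0.9400000000000001))]
```

```bash
python3 -m creep '{"linear":[[5,0,-4],[6,0,-4],[6,0,-4],[7,0,-3],[8,0,-3],[7,0,-1.5],[7,0,-1],[6,0,0]],"turn":[0,0,0,0,0,0,0,0]}'
cat > fit.py <<'E'
from m import *
def fit(n='side'):
    camera(n);m,P=T(n)
    yaw=np.deg2rad(-5.35);d=np.array([np.cos(yaw),np.sin(yaw),0]);nn=np.array([-d[1],d[0],0]);h=np.array([.4895,.176,.287])+.096*d
    for r in outline_of(n,'lid_lip')[:1]:
        o=r['pixels'];best=[]
        for th in np.arange(0,1.9,.02):
            u=-np.cos(th)*d+np.sin(th)*np.array([0,0,1]);w=np.sin(th)*d+np.cos(th)*np.array([0,0,1])
            pts=[h+a*nn*.058+b*.096*u+c*.005*w for a in(-1,1) for b in (0,1) for c in (0,1)]
            k=np.zeros(o.shape,np.uint8);cv2.fillConvexPoly(k,cv2.convexHull(np.int32(np.round(proj(m,P,pts)))),1)
            best.append(((k&o).sum()/(k|o).sum(),th))
        print(n,sorted(best)[-2:])
E
python3 -c "
from fit import *
s=sense();print(s['force'],s['wrist_torque']);fit('side');fit('top')"
```

```text
clock: 20.78
tcp_pos: [0.4854, 0.1752, 0.3658]
orientation: [-0.0, 0.999, -0.047, 0.0]
force: [-2.3, 0.6, -0.0]
gripper_width: 0.177
grip_force: 30.0
[-2.3227  0.5561 -0.05  ] [ 0.0589  0.4093 -0.0201]
side [(np.float64(0.9213724088634739), np.float64(1.62)), (np.float64(0.9351198871650211), np.float64(1.6))]
```

```bash
python3 -m creep '{"linear":[[3,0,0],[3,0,0],[2,0,0],[0,0,0],[0,0,0],[0,0,0],[0,0,0],[0,0,0]],"turn":[0,0,0,0,0,0,0,0]}'
python3 -c "
from fit import *
s=sense();print(s['force'],s['wrist_torque']);fit('side')"
```

```text
clock: 21.65
tcp_pos: [0.4924, 0.1745, 0.3657]
orientation: [0.0, 0.999, -0.047, 0.0]
force: [-0.1, -0.1, -1.9]
gripper_width: 0.177
grip_force: 30.0
[-0.06   -0.0819 -1.8518] [ 0.0159 -0.0377  0.0105]
side [(np.float64(0.8688118811881188), np.float64(1.68)), (np.float64(0.9201053555750659), np.float64(1.7))]
```

```bash
python3 -m creep '{"linear":[[-10,0,0],[-20,0,0],[-30,0,0],[-30,0,-5],[-10,30,-10],[0,35,-10],[0,35,-5],[0,35,0]],"turn":[0,0,0,0,0,-0.025,-0.025,-0.025]}'
python3 -m creep '{"linear":[[10,35,0],[20,30,0],[30,15,0],[35,0,0],[35,0,0],[35,0,0],[30,0,0],[15,0,0]],"turn":[0,0,0,0,0,0,0,0]}'
python3 - <<'E'
from fit import *
s=sense();fit('side');t=np.array(s['tcp_pos']);q=s['orientation'];print(t,'yaw',2*np.degrees(np.arctan2(q[2],q[1])))
im,m,P=measure([('knife',t[2])],'side')
c=np.int32(proj(m,P,t+[.05,0,0])[0])
cv2.imwrite('pics/s8.png',cv2.resize(im[c[1]-60:c[1]+60,c[0]-40:c[0]+120],None,fx=5,fy=5,interpolation=2));print(c-[40,60])
print('exp tip',proj(m,P,t+[.1,-.001,-.0026]),proj(m,P,t+[.1,-.001,-.0126]),'root',proj(m,P,t+[.02,0,-.0026]))
E
```

```text
clock: 22.42
tcp_pos: [0.3818, 0.0487, 0.3971]
orientation: [0.001, 1.0, -0.008, 0.002]
force: [1.3, -1.2, -1.0]
gripper_width: 0.18
grip_force: 30.0
clock: 23.08
tcp_pos: [0.5934, -0.0345, 0.3944]
orientation: [-0.001, 1.0, -0.009, -0.0]
force: [-0.7, -0.5, -2.3]
gripper_width: 0.18
grip_force: 30.0
side [(np.float64(0.8776019983347211), np.float64(1.68)), (np.float64(0.9265486725663716), np.float64(1.7))]
[ 0.5934 -0.0345  0.3944] yaw -1.060864164417819
tcp [ 0.5924 -0.0341  0.394 ]
knife look 0.63 [ 0.6423 -0.0292  0.391 ]
knife 0.71 cen [ 0.6427 -0.033 ] size [0.1056 0.0215] ang 0.91 px [208 148] [239 195]
[184 111]
exp tip [[210.7347 193.815 ]] [[212.0964 196.3554]] root [[232.9087 159.3178]]
```

View pics/s8.png

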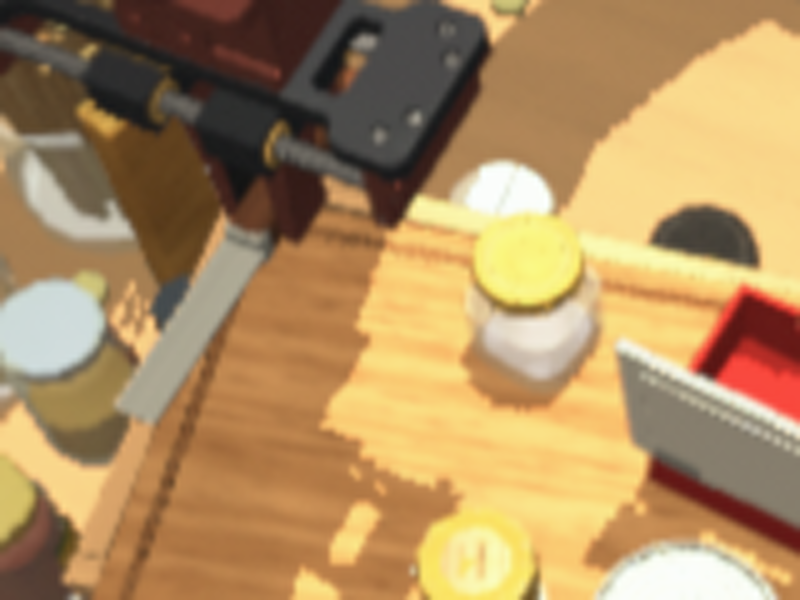

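The lid stands upright at crop (620–800, 340–540). The knife is level, with its tip at (138,405), and the jar stands at (530,300). I lower the knife to the board.

```bash
python3 -m creep '{"linear":[[4,1,15],[4,1,25],[0,0,30],[0,0,30],[0,0,20],[0,0,10],[0,0,5],[0,0,2]],"turn":[0,0,0,0,0,0,0,0]}'
python3 -m creep '{"linear":[[0,0,0],[0,0,1],[0,0,0],[0,0,1],[0,0,0],[0,0,0],[0,0,0],[0,0,0]],"turn":[0,0,0,0,0,0,0,0]}'
```

```text
clock: 24.0
tcp_pos: [0.5989, -0.0367, 0.2593]
orientation: [0.0, 1.0, -0.009, 0.0]
force: [0.4, 1.7, -0.5]
gripper_width: 0.177
grip_force: 30.0
clock: 24.67
tcp_pos: [0.5992, -0.0366, 0.2567]
orientation: [-0.0, 1.0, -0.009, 0.0]
force: [-0.3, 0.8, -1.1]
gripper_width: 0.181
grip_force: 30.0
```

```bash
python3 -m creep '{"linear":[[0,0,1],[0,0,0],[0,0,1],[0,0,0],[0,0,0],[0,0,0],[0,0,0],[0,0,0]],"turn":[0,0,0,0,0,0,0,0]}'
```

```text
clock: 25.33
tcp_pos: [0.5992, -0.0367, 0.2546]
orientation: [-0.0, 1.0, -0.009, -0.0]
force: [1.0, 0.1, -2.0]
gripper_width: 0.181
grip_force: 30.0
```

```bash
python3 -m creep '{"linear":[[0,0,1],[0,0,0],[0,0,0],[0,0,0],[0,0,0],[0,0,0],[0,0,0],[0,0,0]],"turn":[0,0,0,0,0,0,0,0]}'
python3 -m creep '{"linear":[[0,0,0],[0,0,0],[0,0,0],[0,0,0],[0,0,0],[0,0,0],[0,0,0],[0,0,0]],"turn":[0,0,0,0,0,0,0,0]}' 0
python3 -m creep '{"linear":[[0,0,-5],[0,0,-10],[0,0,-25],[0,0,-35],[0,0,-35],[0,0,-35],[0,0,-20],[0,0,0]],"turn":[0,0,0,0,0,0,0,0]}'
python3 - <<'E'
from fit import *
fit('side')
im,m,P=measure([('knife',.255),('jar',.312),('spice_jar',.349),('half_tin',.3)],'side')
cv2.imwrite('pics/s9.png',cv2.resize(im[110:290,180:400],None,fx=3,fy=3,interpolation=2))
E
```

```text
clock: 26.0
tcp_pos: [0.5992, -0.0366, 0.2546]
orientation: [0.0, 1.0, -0.009, 0.0]
force: [-2.7, -0.0, 5.2]
gripper_width: 0.179
grip_force: 30.0
clock: 26.67
tcp_pos: [0.5992, -0.0367, 0.2536]
orientation: [0.0, 1.0, -0.009, -0.0]
force: [-0.2, 0.8, 0.6]
gripper_width: 0.745
grip_force: 0.0
clock: 27.33
tcp_pos: [0.6005, -0.036, 0.4251]
orientation: [0.0, 1.0, -0.009, 0.004]
force: [0.1, 0.6, 0.6]
gripper_width: 1.001
grip_force: 0.0
side [(np.float64(0.8628899835796388), np.float64(1.7)), (np.float64(0.8716108452950558), np.float64(1.68))]
tcp [ 0.5994 -0.0364  0.4199]
knife look 0.66 [ 0.6207 -0.0306  0.2523]
knife 0.64 cen [ 0.6183 -0.0361] size [0.0226 0.1671] ang 88.54 px [222 164] [264 228]
jar 0.87 cen [0.5533 0.0502] size [0.0848 0.0563] ang 24.49 px [277 154] [304 189]
spice_jar look 0.7 [0.6942 0.0955 0.3403]
spice_jar 0.57 cen [0.697  0.1015] size [0.0802 0.0432] ang 38.21 px [268 213] [294 253]
half_tin look 0.8 [0.666  0.1679 0.2963]
half_tin 0.91 cen [0.6675 0.1667] size [0.0905 0.0742] ang 23.3 px [301 220] [339 264]
```

View pics/s9.png

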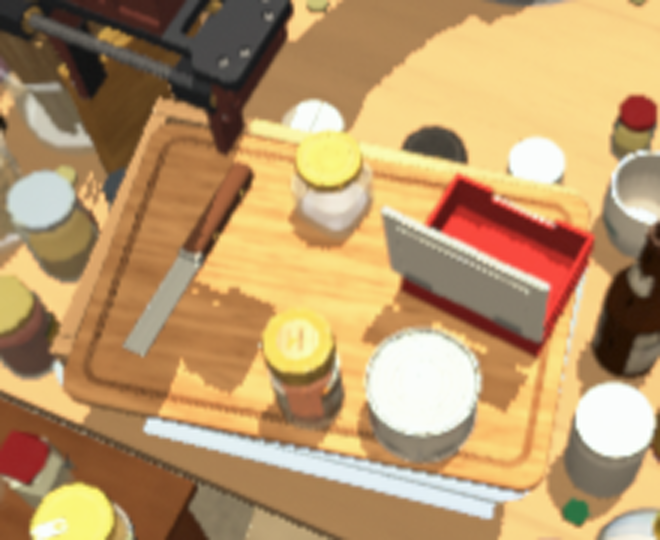

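The picture shows the lid upright at (465,270), the knife flat on the board from (240,175) to (135,350), the jar standing at (330,180) and everything else in place. I'm handing in the job.

```bash
python3 -c "
from rig import *
print(job_done())"
```

```text
the job is handed in; nothing more can be done
None
```

I handed the job in at about 27 s: the lid stands open at about 1.7 rad by my camera fit, the jar is upright and the knife flat on the board, nothing else appears to have moved, and no verdict came back.

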